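# Lock the probe head into the test stand's bayonet socket

### The arm

A 6-joint arm with a two-finger parallel gripper is mounted at the origin on the work surface. World frame = base frame: x ahead of the robot, y to its left, z up, the work surface at z = 0. Lengths are in m, angles in rad, forces in N, time in s.
With the tool pointing down it reaches from about 0.35 to 0.975 m from the base axis. Payload 4.9 kg.
Tool frame: the origin (TCP) lies between the finger pads; the fingertips stand 8 mm ahead of it and the grasp point (between the pads) lies 11 mm behind it; y points along the fingers, z is the direction in which the jaws open and shut, and the axes are right-handed (so a half turn about y gives the same grasp; the last joint's range is limited). The gripper opens to 85 mm and grips with 20 to 120 N. Pads are 22 mm wide; open, the fingers measure 114 mm over their backs; the gripper's body (76 mm by 85 mm) begins 54 mm behind the grasp point. The pads swing forward as they close: fully open they stand 13 mm farther back than shut.
Start: joints at [-1.364, 0.053, 1.613, -0, 1.476, -0.119], TCP at [0.2, -0.592, 0.239] pointing down, gripper open.
Joint ranges: [-3.01, 3.01], [-1.01, 2.22], [0.06, 2.58], [-1.02, 4.17], [0.09, 2.62], [-3.14, 3.14]. Speed limits (rad/s): [2.57, 2.57, 3.14, 3.14, 3.14, 3.14].

### API

Orientations are given as a unit quaternion [x, y, z, w].
In Python, from workcell import get_state, capture, workorder, nets gives the robot as it stands.
- The arm moves only by the tool servo_tool, never from a script. Its argument "increments" is a list of rows, each an object with "grip": the closure in counts, from 0 (fully open) to 255 (shut); "linear": the shift along the tool's x, y, z in mm, a list of three; "spin": the turn about the tool's y in degrees. A call has exactly 8 rows; each row is the pose to reach, as a shift and turn from the pose measured when the call began, along the tool's axes at that moment; what a row does not reach only later rows make up. A row lasts 1/8 s, in which the tool goes at most 62.5 mm and 10.7 degrees, less where a joint would pass 70% of its speed; a pose out of reach is approached as far as the arm can. A call with a gripper value outside its range is refused whole. The fingers move at their own pace and stop on an object; "squeeze" is the grip in N (left out, the last holds). Time passes only in rows, so rows that repeat a pose let the fingers close, or fill a call up. It gives the time, the measured TCP pose, the force and the opening at its end, in the units of the state.
- get_state(): the state, without advancing time (a new reading comes with each control period).
- capture(name): name is "scene" or "top" or "wrist"; returns a dict with "img" (400x640x3 uint8, blue, green, red), "mtx" (3x3 intrinsics, pixels), "k1" (the pictures are not rectified: a ray, as slopes to the right and down, at radius r is drawn at 1 + k1 r^2 times it, then the intrinsics apply), "eye" and "attitude" of the camera in the world. Camera axes: x right, y down, z forward; pixel columns grow to the right and rows downward; lengths in m; the calibration is good to about 2 mm. A picture is of the moment at which its call begins. There is no depth.
- workorder.finish_job(): hands the job in, once; it reports no verdict.
Trained networks look in the newest picture that a camera, given by its name, has taken for a name from the list of things; names that differ only in an ending like _2 or _b are one class to them, and where a whole thing is asked for, a point or a joint stands for the part that bears it (a point fixed in the world has none). Each returns a list of dicts, best first, with "conf" (0 to 1); they miss things now and then, are a little off and sometimes report something else, mostly with a low value. They report only what shows in the picture. A call takes as long as a camera call. They do not tell look-alikes from the thing itself.
- nets.recognise(camera, name): "position" ([x, y, z] in m, in the coordinates of the camera as it stood for that picture, good to about 4 mm: the middle of the surface that is visible of it).
The state is a dict: "clock": time; "joint_positions": joint angles; "qvel": joint speeds; "effort": joint torques, N m; "position": TCP position; "ee_rot": TCP orientation; "force": force on the tool from outside, world axes, zero at the start; "moment": the same for the moment, N m; "gripper_width": finger opening in m.
Only numpy, scipy, OpenCV 4.12 (cv2) and the standard library are available. Lean on these libraries where they do the work, as an engineer would, in place of code of your own. Each camera call takes 0.05 s, during which the arm holds its last target. There are 200 camera calls.

### The job

Take the loose probe head (white barrel, red grip bar) and fit it into the sprung bayonet socket on the red-brown test stand: let its two brass pins drop into the slots, push it in against the spring, turn it clockwise (seen from above) about a quarter turn to the stop and ease off so that it locks, upright, then let go. Push gently, by feel, hardly harder than the spring needs, and never ram or jam it. Leave the collar, the jar and the screwdriver where they are.

Things in the scene. Friction and masses are not known exactly. Their poses are not given: they have to be found in the camera images.
- head: Probe head, loose, standing upright, about 0.2 kg, 98 mm tall; origin: centre of its underside, z up its axis. White barrel 36 mm in diameter up to 62 mm, its foot tapered to 27 mm over the lowest 9 mm. Two brass pins 8 mm thick along its x and -x, reaching 25 mm from the axis, centred 24 mm above the underside. Half a turn about z makes no difference.
- head_bar (a point): Middle of the head's red grip bar, 80 mm above the head's underside, on its axis. The bar spans 62 to 98 mm of height, is 46 mm long along the head's x (so it points as the pins do) and 20 mm thick along y: pinch it from above across its thickness.
- stand: Test stand, fixed: red-brown plate 180 x 160 mm (x, y) on feet, top face 35 mm above the bench; origin on the bench under the plate's centre. It carries a round aluminium bayonet socket (66 mm outside, 39 mm bore). Its two pin slots, 12 mm wide, open at the top, lie along this body's x and -x; red dots on the rim mark the locking notches, 75 degrees clockwise of the slots.
- seat (a point): Point on the plate's top face, nominally on the socket's axis. The socket is trimmed by hand and its own pose is not reported: its axis lies up to 2.5 mm off this point in the plate's x and in its y, its underside 15 to 35 mm above it. Inside, a sprung brass plunger meets the head's underside 36 mm above the socket's underside, pushing back 0.45 N per mm (11 N locked, 15 N at the floor).
- mouth (a point): Nominal centre of the socket's rim, 81 mm above the plate; the real rim is 56 mm above the socket's underside, so up to 10 mm higher or lower. The head's underside is 20 mm below the rim when the pins reach the slots, 44 mm when locked, 51 to 54 mm with the pins free to turn in the track, whose hard floor stops them at 54 mm. Stops end it 5 degrees past the notch and bar anticlockwise turning.
- collar: Bystander: black rubber ring lying flat, 34 mm outside, 12 mm high; origin: centre of the underside.
- sample_jar: Bystander: small jar with blue cap, 44 mm in diameter, 55 mm tall; origin: centre of the underside.
- driver: Bystander: screwdriver, 150 mm long, lying flat along its x axis; origin under its middle.
Not all that is in view belongs to the job. There is more than one size of the head; the job needs the middle-sized.

How it is judged:
On the way, in this order (a step that is already met when the one before it is completed fails the run):
1. the head is pushed in with its pins in the slots (within 14 degrees of the plate's x axis, underside less than 42.5 mm above the plate) (horizontal distance between head and seat below 0.008 m and z of head in the frame of stand below 0.0775 m and angle between the x axis of head and the x axis of stand, either way round below 0.25 rad), for 0.05 s.
2. the head is turned to the notches while in the socket (horizontal distance between head and seat below 0.008 m and z of head in the frame of stand below 0.084 m and angle between the x axis of head and the x axis of stand, either way round above 1.15 rad), for 0.1 s.
At the end, for the whole second after the job is handed in: The head sits locked in the socket: its axis within 8 mm of the seat point, its underside less than 49 mm above the plate, its pins turned 66 to 85 degrees from the slots, upright within 7 degrees, at rest and released (all of step 2 and angle between the x axis of head and the x axis of stand, either way round below 1.48 rad and angle between head's own z axis and vertical below 0.12 rad and linear speed of head below 0.02 m/s and contact force between head and the fingers below 0.1 N); the robot touches nothing.
It fails at once if the head is rammed or jammed: its contact forces on the stand (plunger, floor, lip and walls) add up to more than 50 N (contact force between head and stand above 50 N).
It fails at once if a bystander is moved by more than 20 mm (distance of any of collar, sample_jar, driver from where it was at the start of the episode above 0.02 m).
It also fails if it takes over 69 s, if anything falls off the work surface, if the arm or the gripper's body presses on something with over 40 N, if the wrist force passes 120 N, or if a joint passes its speed limit or range.

## Working session

There is one attempt and no reset: what is moved stays moved. The work goes in short steps, Python scripts to look and compute and a tool call to move; the robot and the scene stay as the last step left them, time stands still between calls to the robot, and variables do not carry over. Pictures are saved under pics/ and viewed, about 8 in all and at most 12, crops included, and the job is handed in when it is done.

Besides the shell and the picture viewer there is one more tool, called after "Call:" in YAML: its name, and indented under it one key for each argument. servo_tool: Moves the arm, as the interface text tells. Its arguments: {"type":"object","properties":{"increments":{"type":"array"},"squeeze":{"type":"number"}},"required":["increments"]}

```bash
mkdir -p pics
cat > h.py <<'E'
import numpy as np, cv2
from scipy.spatial.transform import Rotation as R
from workcell import get_state, capture, workorder, nets
def Rm(a):
    a=np.array(a,float); return a if a.shape==(3,3) else R.from_quat(a).as_matrix()
def ray(c,uv):
    K=np.array(c['mtx']); k=c['k1']
    d=np.array([(uv[0]-K[0,2])/K[0,0],(uv[1]-K[1,2])/K[1,1]]); s=d.copy()
    for _ in range(20): s=d/(1+k*(s@s))
    v=Rm(c['attitude'])@np.r_[s,1]; return np.array(c['eye']),v/np.linalg.norm(v)
def proj(c,p):
    K=np.array(c['mtx']); q=Rm(c['attitude']).T@(np.array(p)-c['eye']); s=q[:2]/q[2]
    s=s*(1+c['k1']*(s@s)); return np.array([K[0,0]*s[0]+K[0,2],K[1,1]*s[1]+K[1,2]])
def onz(c,uv,z):
    e,v=ray(c,uv); return e+v*(z-e[2])/v[2]
def tri(obs):
    A=np.zeros((3,3));b=np.zeros(3)
    for c,uv in obs:
        e,v=ray(c,uv);P=np.eye(3)-np.outer(v,v);A+=P;b+=P@e
    return np.linalg.solve(A,b)
def w(c,p): return np.array(c['eye'])+Rm(c['attitude'])@np.array(p)
E
python3 - <<'E'
from h import *
s=get_state(); print({k:np.round(v,3) for k,v in s.items()}); print(R.from_quat(s['ee_rot']).as_matrix().round(3))
for n in ['scene','top','wrist']:
    c=capture(n); cv2.imwrite(f'pics/{n}0.png',c['img']); print(n,np.round(c['eye'],3),c['k1'],np.array(c['mtx'])[0,0])
    for t in ['head','head_bar','stand','seat','mouth','collar','sample_jar','driver']:
        print(t,[(w(c,d['position']).round(3).tolist(),round(d['conf'],2),proj(c,w(c,d['position'])).round().tolist()) for d in nets.recognise(n,t)[:4]])
a=cv2.imread('pics/scene0.png');b=cv2.imread('pics/top0.png')
cv2.imwrite('pics/both.png',np.vstack([a,b])[:, :][:800])
E
```

```text
{'clock': np.float64(0.0), 'joint_positions': array([-1.364,  0.053,  1.614,  0.   ,  1.476, -0.119]), 'qvel': array([ 0.001,  0.001,  0.001,  0.001, -0.   ,  0.003]), 'effort': array([ 2.0000e-03, -3.9368e+01, -3.7017e+01, -0.0000e+00,  7.0000e-03,
       -0.0000e+00]), 'position': array([ 0.2  , -0.592,  0.238]), 'ee_rot': array([-0.115,  0.698, -0.697,  0.115]), 'force': array([0.077, 0.136, 0.703]), 'moment': array([0.019, 0.049, 0.021]), 'gripper_width': np.float64(0.085)}
[[-0.947 -0.     0.32 ]
 [-0.32   0.002 -0.947]
 [-0.    -1.    -0.002]]
scene [ 1.216 -0.254  0.57 ] 0.0018564473367648406 421.84915944650163
head [([0.4, -0.227, 0.096], 0.94, [206.0, 171.0]), ([0.486, -0.165, 0.044], 0.7, [245.0, 207.0]), ([0.492, -0.253, 0.063], 0.62, [202.0, 210.0])]
head_bar [([0.396, -0.225, 0.096], 0.84, [207.0, 170.0]), ([0.491, -0.249, 0.063], 0.8, [204.0, 209.0]), ([0.486, -0.162, 0.044], 0.7, [246.0, 207.0])]
stand [([0.507, 0.073, 0.032], 0.9, [353.0, 196.0])]
seat [([0.507, 0.071, 0.035], 0.6, [352.0, 195.0])]
mouth [([0.511, 0.074, 0.036], 0.67, [354.0, 195.0])]
collar [([0.718,
[... 436 characters left out ...]
1, 0.098], 0.62, [394.0, 240.0]), ([0.386, -0.222, 0.129], 0.57, [388.0, 278.0]), ([0.475, -0.159, 0.066], 0.47, [359.0, 238.0])]
stand [([0.48, 0.083, 0.032], 0.7, [264.0, 234.0])]
seat [([0.478, 0.084, 0.033], 0.64, [263.0, 234.0]), ([0.475, -0.242, 0.095], 0.44, [394.0, 239.0])]
mouth [([0.482, 0.089, 0.03], 0.72, [262.0, 233.0])]
collar [([0.716, -0.027, 0.012], 0.63, [309.0, 145.0])]
sample_jar [([0.68, -0.098, 0.054], 0.71, [336.0, 157.0]), ([0.48, 0.085, 0.035], 0.39, [263.0, 234.0])]
driver [([0.799, 0.148, 0.024], 0.79, [242.0, 111.0])]
wrist [ 0.273 -0.568  0.375] -0.007746350404694928 308.8425312832582
head []
head_bar []
stand []
seat []
mouth []
collar []
sample_jar []
driver []
```

Run:
```python
import cv2,numpy as np
a=cv2.imread('pics/scene0.png')[120:320,150:500];b=cv2.imread('pics/top0.png')[90:310,200:460]
cv2.imwrite('pics/m.png',np.hstack([cv2.resize(a,(420,240)),np.zeros((240,5,3),np.uint8),]) )
a=cv2.resize(a,(700,400),interpolation=2);cv2.imwrite('pics/a.png',a)
cv2.imwrite('pics/b.png',cv2.resize(b,(709,600),interpolation=2))
```

```text
(no output)
```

View pics/a.png

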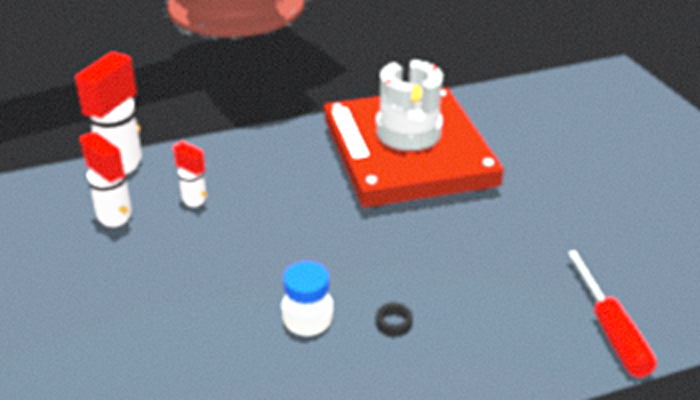

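View pics/b.png

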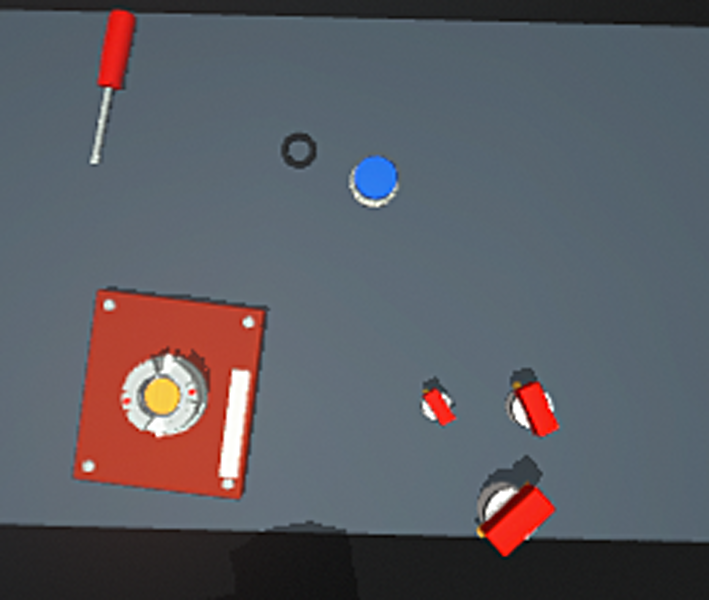

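Run:
```python
from h import *
c=capture('top'); im=c['img']; h=cv2.cvtColor(im,cv2.COLOR_BGR2HSV)
m=((h[...,0]<12)|(h[...,0]>170))&(h[...,1]>130)&(h[...,2]>70)
n,l,st,ce=cv2.connectedComponentsWithStats(m.astype(np.uint8))
for i in range(1,n):
    if st[i,4]<40: continue
    pts=np.argwhere(l==i)[:,::-1].astype(np.float32); b=cv2.boxPoints(cv2.minAreaRect(pts))
    z=0.035 if st[i,4]>1500 else 0.098
    W=np.array([onz(c,p,z) for p in b]); e=[W[1]-W[0],W[2]-W[1]]
    print(st[i,4],ce[i].round(1),'ctr',W.mean(0).round(4),[(np.linalg.norm(x).round(4),np.degrees(np.arctan2(x[1],x[0])).round(1)) for x in e])
ci=capture('wrist');A=Rm(ci['attitude']);s=get_state();T=Rm(s['ee_rot'])
print('cam in tool',(T.T@(np.array(ci['eye'])-s['position'])).round(4));print((T.T@A).round(3))
```

```text
279 [242.2 107.4] ctr [0.7906 0.138  0.098 ] [(np.float64(0.0721), np.float64(-9.4)), (np.float64(0.0243), np.float64(-100.2))]
3256 [259.9 233. ] ctr [0.4794 0.0879 0.035 ] [(np.float64(0.1786), np.float64(-5.4)), (np.float64(0.1604), np.float64(-95.8))]
179 [396.6 239.6] ctr [ 0.4747 -0.2468  0.098 ] [(np.float64(0.0232), np.float64(-64.0)), (np.float64(0.0477), np.float64(-154.1))]
80 [360.7 238.8] ctr [ 0.4752 -0.1598  0.098 ] [(np.float64(0.0142), np.float64(-57.8)), (np.float64(0.0328), np.float64(-147.8))]
366 [389.4 280.1] ctr [ 0.3776 -0.2312  0.098 ] [(np.float64(0.0634), np.float64(-44.0)), (np.float64(0.0342), np.float64(-133.7))]
501 [289.8 372.9] ctr [0.1359 0.0156 0.098 ] [(np.float64(0.0735), np.float64(-72.1)), (np.float64(0.1094), np.float64(-162.0))]
351 [244. 373.] ctr [0.1405 0.1207 0.098 ] [(np.float64(0.0979), np.float64(-25.8)), (np.float64(0.0558), np.float64(-115.5))]
262 [312.2 391.9] ctr [ 0.1015 -0.053   0.098 ] [(np.float64(0.0343), np.float64(-25.3)), (np.float64(0.0688), np.float64(-115.1))]
cam in tool [-7.690e-02 -1.358e-01  1.000e-04]
[[-0.     0.953  0.301]
 [-0.001 -0.301  0.953]
 [ 1.    -0.     0.001]]
```

Call:
servo_tool:
  increments:
    - {"grip": 0, "linear": [-40, 0, -26], "spin": -10}
    - {"grip": 0, "linear": [-88, 0, -57], "spin": -20}
    - {"grip": 0, "linear": [-136, 0, -88], "spin": -30}
    - {"grip": 0, "linear": [-184, 0, -119], "spin": -40}
    - {"grip": 0, "linear": [-232, 0, -150], "spin": -50}
    - {"grip": 0, "linear": [-280, 0, -180], "spin": -60}
    - {"grip": 0, "linear": [-328, 0, -211], "spin": -70}
    - {"grip": 0, "linear": [-371, 0, -239], "spin": -80}
  squeeze: 40

```text
clock: 2.45
position: [0.4761, -0.2452, 0.2396]
ee_rot: [-0.538, 0.459, -0.459, 0.538]
force: [0.6, 0.3, 0.6]
gripper_width: 0.0854
```

Call:
servo_tool:
  increments:
    - {"grip": 0, "linear": [0, 0, 0], "spin": -10}
    - {"grip": 0, "linear": [0, 0, 0], "spin": -20}
    - {"grip": 0, "linear": [0, 0, 0], "spin": -30}
    - {"grip": 0, "linear": [0, 0, 0], "spin": -40}
    - {"grip": 0, "linear": [0, 0, 0], "spin": -50}
    - {"grip": 0, "linear": [0, 0, 0], "spin": -60}
    - {"grip": 0, "linear": [0, 0, 0], "spin": -70}
    - {"grip": 0, "linear": [0, 0, 0], "spin": -80}

```text
clock: 3.45
position: [0.4761, -0.2452, 0.2397]
ee_rot: [0.707, -0.004, 0.004, -0.707]
force: [0.6, -0.7, -0.7]
gripper_width: 0.0854
```

Run:
```python
from h import *
s=get_state(); print(s['clock'],np.round(s['joint_positions'],3),np.round(s['position'],4)); T=Rm(s['ee_rot']);print(T.round(3),np.degrees(np.arctan2(T[1,2],T[0,2])))
```

```text
3.45 [-0.615 -0.163  1.82   0.     1.484 -2.174] [ 0.4761 -0.2452  0.2397]
[[ 1.     0.001  0.011]
 [-0.011 -0.001  1.   ]
 [ 0.001 -1.    -0.001]] 89.35506103551867
```

```bash
cat > bar.py <<'E'
from h import *
import sys,json
c=capture('wrist'); im=c['img']; h=cv2.cvtColor(im,cv2.COLOR_BGR2HSV); cv2.imwrite('pics/%s.png'%sys.argv[1],im)
print([(w(c,d['position']).round(3),d['conf'].__round__(2),proj(c,w(c,d['position'])).round()) for d in nets.recognise('wrist','head_bar')[:4]])
m=((h[...,0]<12)|(h[...,0]>170))&(h[...,1]>130)&(h[...,2]>60)
n,l,st,ce=cv2.connectedComponentsWithStats(m.astype(np.uint8))
for i in range(1,n):
    if st[i,4]<300: continue
    pts=np.argwhere(l==i)[:,::-1].astype(np.float32); b=cv2.boxPoints(cv2.minAreaRect(pts))
    W=np.array([onz(c,p,0.098) for p in b]); e=[W[1]-W[0],W[2]-W[1]]
    print(st[i],ce[i].round(1),b.round(0).tolist(),W.mean(0).round(4),[(np.linalg.norm(x).round(4),np.degrees(np.arctan2(x[1],x[0])).round(1)) for x in e])
E
python3 bar.py w1
```

```text
[(array([ 0.47 , -0.168,  0.072]), 0.84, array([397., 183.])), (array([ 0.47 , -0.247,  0.1  ]), 0.76, array([318., 190.])), (array([ 0.381, -0.228,  0.13 ]), 0.62, array([342.,  83.]))]
[ 298   35   81   88 3130] [338.5  78. ] [[292.0, 97.0], [354.0, 32.0], [382.0, 59.0], [321.0, 124.0]] [ 0.3749 -0.231   0.098 ] [(np.float64(0.0705), np.float64(133.4)), (np.float64(0.0313), np.float64(49.8))]
[ 522   91  118  159 8736] [588.  176.4] [[522.0, 242.0], [531.0, 88.0], [648.0, 95.0], [639.0, 249.0]] [ 0.4581 -0.0026  0.098 ] [(np.float64(0.1429), np.float64(-172.7)), (np.float64(0.1019), np.float64(86.4))]
[ 296  165   39   56 1170] [314.9 192.8] [[292.0, 175.0], [313.0, 164.0], [338.0, 211.0], [316.0, 222.0]] [ 0.4735 -0.2502  0.098 ] [(np.float64(0.0218), np.float64(116.7)), (np.float64(0.0497), np.float64(26.3))]
[384 167  30  34 466] [398.7 183.7] [[383.0, 173.0], [395.0, 165.0], [414.0, 194.0], [402.0, 202.0]] [ 0.465  -0.1733  0.098 ] [(np.float64(0.0125), np.float64(124.5)), (np.float64(0.0338), np.float64(35.7))]
```

Call:
servo_tool:
  increments:
    - {"grip": 0, "linear": [0, 5, 0], "spin": -9}
    - {"grip": 0, "linear": [0, 10, 0], "spin": -18}
    - {"grip": 0, "linear": [0, 20, 0], "spin": -26.6}
    - {"grip": 0, "linear": [0, 30, 0], "spin": -26.6}
    - {"grip": 0, "linear": [0, 40, 0], "spin": -26.6}
    - {"grip": 0, "linear": [0, 50, 0], "spin": -26.6}
    - {"grip": 0, "linear": [0, 50, 0], "spin": -26.6}
    - {"grip": 0, "linear": [0, 50, 0], "spin": -26.6}

```text
clock: 4.55
position: [0.4763, -0.2453, 0.1899]
ee_rot: [0.69, 0.157, -0.156, -0.689]
force: [-0.9, -0.7, 0.3]
gripper_width: 0.0853
```

```bash
python3 bar.py w2
```

```text
[(array([ 0.383, -0.232,  0.132]), 0.97, array([408., 107.])), (array([ 0.473, -0.252,  0.103]), 0.94, array([314., 208.])), (array([ 0.469, -0.168,  0.065]), 0.84, array([401., 230.]))]
[ 352   63  115   76 4996] [411.2 102. ] [[349.0, 98.0], [458.0, 62.0], [473.0, 106.0], [364.0, 142.0]] [ 0.3754 -0.224   0.098 ] [(np.float64(0.0769), np.float64(133.3)), (np.float64(0.0318), np.float64(52.0))]
[ 302  174   26   64 1554] [314.9 205.9] [[302.0, 174.0], [327.0, 174.0], [327.0, 237.0], [302.0, 237.0]] [ 0.4732 -0.252   0.098 ] [(np.float64(0.0187), np.float64(115.6)), (np.float64(0.051), np.float64(26.0))]
[389 214  23  42 738] [400.4 234.7] [[389.0, 215.0], [408.0, 213.0], [412.0, 254.0], [392.0, 256.0]] [ 0.4652 -0.1803  0.098 ] [(np.float64(0.0151), np.float64(120.5)), (np.float64(0.0356), np.float64(34.8))]
[ 489  217  151  113 5274] [588.4 277.3] [[480.0, 228.0], [635.0, 211.0], [646.0, 315.0], [491.0, 332.0]] [ 0.4375 -0.0399  0.098 ] [(np.float64(0.1203), np.float64(122.3)), (np.float64(0.1044), np.float64(48.2))]
```

View pics/w2.png

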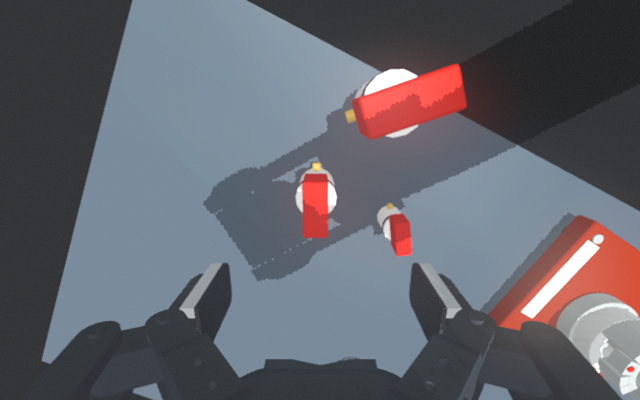

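Call:
servo_tool:
  increments:
    - {"grip": 90, "linear": [-3, 0, -5], "spin": 0}
    - {"grip": 90, "linear": [-3, 10, -5], "spin": 0}
    - {"grip": 90, "linear": [-3, 25, -5], "spin": 0}
    - {"grip": 90, "linear": [-3, 42, -5], "spin": 0}
    - {"grip": 90, "linear": [-3, 60, -5], "spin": 0}
    - {"grip": 90, "linear": [-3, 78, -5], "spin": 0}
    - {"grip": 90, "linear": [-3, 96, -5], "spin": 0}
    - {"grip": 90, "linear": [-3, 112, -5], "spin": 0}

```text
clock: 5.65
position: [0.4759, -0.2512, 0.0769]
ee_rot: [0.69, 0.157, -0.156, -0.689]
force: [-0.6, 0.3, -0.4]
gripper_width: 0.0552
```

Call:
servo_tool:
  increments:
    - {"grip": 90, "linear": [0, 1, 0], "spin": 0}
    - {"grip": 255, "linear": [0, 1, 0], "spin": 0}
    - {"grip": 255, "linear": [0, 1, 0], "spin": 0}
    - {"grip": 255, "linear": [0, 1, 0], "spin": 0}
    - {"grip": 255, "linear": [0, 1, 0], "spin": 0}
    - {"grip": 255, "linear": [0, 1, 0], "spin": 0}
    - {"grip": 255, "linear": [0, 1, 0], "spin": 0}
    - {"grip": 255, "linear": [0, 1, 0], "spin": 0}

```text
clock: 6.65
position: [0.4765, -0.2516, 0.0768]
ee_rot: [0.69, 0.157, -0.156, -0.689]
force: [-0.4, 0.2, 5.6]
gripper_width: 0.0195
```

Call:
servo_tool:
  increments:
    - {"grip": 255, "linear": [0, -10, 0], "spin": 0}
    - {"grip": 255, "linear": [0, -30, 0], "spin": 0}
    - {"grip": 255, "linear": [0, -55, 0], "spin": 0}
    - {"grip": 255, "linear": [0, -80, 0], "spin": 0}
    - {"grip": 255, "linear": [0, -105, 0], "spin": 0}
    - {"grip": 255, "linear": [0, -130, 0], "spin": 0}
    - {"grip": 255, "linear": [0, -150, 0], "spin": 0}
    - {"grip": 255, "linear": [0, -160, 0], "spin": 0}
  squeeze: 60

```text
clock: 7.65
position: [0.4764, -0.2516, 0.2386]
ee_rot: [0.691, 0.158, -0.155, -0.688]
force: [-0.5, -0.4, -2.7]
gripper_width: 0.0191
```

Call:
servo_tool:
  increments:
    - {"grip": 255, "linear": [10, 0, 20], "spin": 4}
    - {"grip": 255, "linear": [25, 0, 50], "spin": 8}
    - {"grip": 255, "linear": [40, 0, 80], "spin": 12}
    - {"grip": 255, "linear": [56, 0, 112], "spin": 17}
    - {"grip": 255, "linear": [72, 0, 144], "spin": 22}
    - {"grip": 255, "linear": [89, 0, 178], "spin": 27}
    - {"grip": 255, "linear": [104, 0, 208], "spin": 31.3}
    - {"grip": 255, "linear": [109, 0, 218], "spin": 31.3}

```text
clock: 8.65
position: [0.48, -0.0064, 0.2373]
ee_rot: [0.707, -0.033, 0.035, -0.705]
force: [0.0, -0.9, -3.1]
gripper_width: 0.0192
```

Run:
```python
from h import *
s=get_state(); print(s['clock'],np.round(s['joint_positions'],3),np.round(s['position'],4),s['gripper_width'],s['force']); T=Rm(s['ee_rot']);print(np.degrees(np.arctan2(T[1,2],T[0,2])),T.round(4))
c=capture('wrist');cv2.imwrite('pics/w3.png',c['img'])
import pickle;pickle.dump(c,open('w3.pkl','wb'))
```

```text
8.65 [-0.167 -0.307  1.944 -0.002  1.502 -1.641] [ 0.48   -0.0064  0.2373] 0.019210079241108974 [ 0.04704591 -0.85585187 -3.07225481]
84.44763107323404 [[ 0.9953  0.0027  0.0968]
 [-0.0967 -0.0027  0.9953]
 [ 0.003  -1.     -0.0024]]
```

View pics/w3.png

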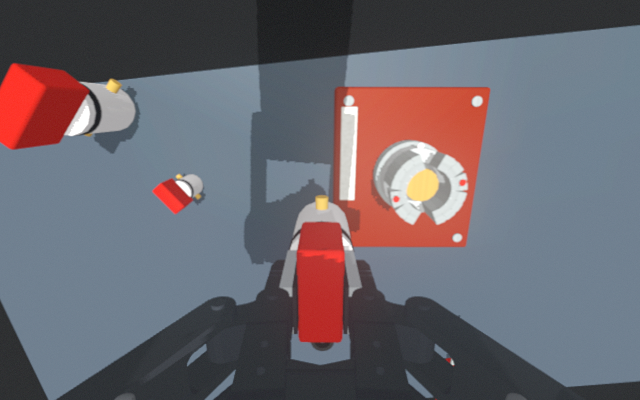

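Call:
servo_tool:
  increments:
    - {"grip": 255, "linear": [10, 0, 5], "spin": 0}
    - {"grip": 255, "linear": [25, 0, 10], "spin": 0}
    - {"grip": 255, "linear": [40, 0, 15], "spin": 0}
    - {"grip": 255, "linear": [55, 0, 20], "spin": 0}
    - {"grip": 255, "linear": [65, 0, 20], "spin": 0}
    - {"grip": 255, "linear": [70, 0, 20], "spin": 0}
    - {"grip": 255, "linear": [70, 0, 20], "spin": 0}
    - {"grip": 255, "linear": [70, 0, 20], "spin": 0}

```text
clock: 9.7
position: [0.5514, 0.0069, 0.2376]
ee_rot: [0.707, -0.033, 0.035, -0.706]
force: [-0.5, -0.1, -2.1]
gripper_width: 0.0191
```

```bash
cat > dots.py <<'E'
from h import *
import pickle
def dots(c,verbose=1):
    im=c['img']; h=cv2.cvtColor(im,cv2.COLOR_BGR2HSV)
    m=((h[...,0]<12)|(h[...,0]>168))&(h[...,1]>110)&(h[...,2]>60)
    n,l,st,ce=cv2.connectedComponentsWithStats(m.astype(np.uint8))
    return [(ce[i].round(2),st[i,4]) for i in range(1,n) if 8<=st[i,4]<150]
E
python3 - <<'E'
from dots import *
c3=pickle.load(open('w3.pkl','rb')); c4=capture('wrist'); pickle.dump(c4,open('w4.pkl','wb')); cv2.imwrite('pics/w4.png',c4['img'])
ct=capture('top'); pickle.dump(ct,open('t1.pkl','wb'))
cs=capture('scene'); pickle.dump(cs,open('s1.pkl','wb'))
for c in (c3,c4,ct,cs): print(dots(c))
def zoom(im,x,y,r,s): return cv2.resize(im[y-r:y+r,x-r:x+r],(s,s),interpolation=cv2.INTER_CUBIC)
p=proj(c4,[.479,.088,.116]).astype(int);print(p)
pt=proj(ct,[.479,.088,.116]).astype(int);print(pt)
ps=proj(cs,[.479,.088,.1]).astype(int);print(ps)
cv2.imwrite('pics/z.png',np.hstack([zoom(c3['img'],428,188,60,400),zoom(c4['img'],*p,60,400)]))
T=Rm(get_state()['ee_rot']);s=get_state()
# bar edges in tool coords, from w3
A=Rm(c4['attitude']);
for v in (222,248,341):
    e,d=ray(c4,(320,v)); o=T.T@(e-s['position']); d=T.T@d
    print(v,[(yy,((o+d*(yy-o[1])/d[1])*1000).round(1)) for yy in (-.021,.015)])
E
```

```text
[(array([395.88, 198.67]), np.int32(24)), (array([447.89, 359.63]), np.int32(19))]
[(array([376. , 115.5]), np.int32(36)), (array([440.2 , 351.06]), np.int32(123))]
[(array([360.53, 238.66]), np.int32(83))]
[(array([313.06,  22.39]), np.int32(18)), (array([235.93,  45.7 ]), np.int32(86)), (array([187.84,  37.16]), np.int32(19)), (array([167.  ,  38.86]), np.int32(21)), (array([193.59,  76.12]), np.int32(17)), (array([173.94,  78.11]), np.int32(18)), (array([57.35, 89.35]), np.int32(26)), (array([34.81, 91.41]), np.int32(27))]
[413 105]
[257 234]
[355 162]
222 [(-0.021, array([-34.6, -21. ,  -0.4])), (0.015, array([-21.3,  15. ,  -0.5]))]
248 [(-0.021, array([-23.3, -21. ,  -0.4])), (0.015, array([-6.5, 15. , -0.5]))]
341 [(-0.021, array([ 22.7, -21. ,  -0.4])), (0.015, array([54. , 15. , -0.5]))]
```

View pics/z.png

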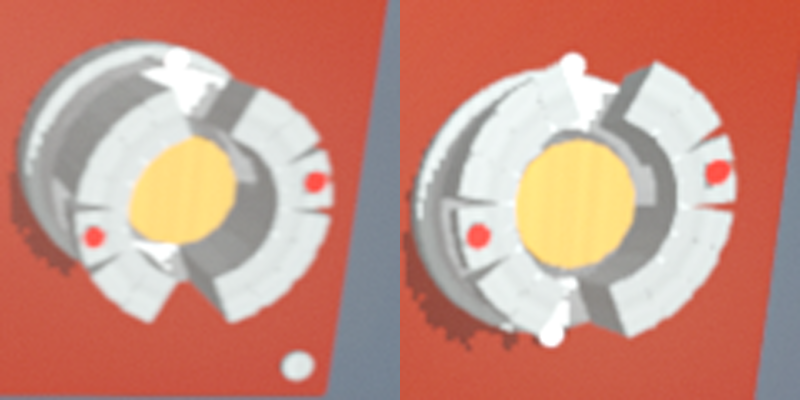

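```bash
cat > sock.py <<'E'
from dots import *
def ref(c,uv):
    x,y=np.round(uv).astype(int); r=6; p=c['img'][y-r:y+r+1,x-r:x+r+1].astype(float)
    q=np.clip(p[...,2]-p[...,:2].mean(2)-25,0,None); g=np.mgrid[-r:r+1,-r:r+1]
    q[np.hypot(*g)>5.5]=0
    return np.array([x+(q*g[1]).sum()/q.sum(),y+(q*g[0]).sum()/q.sum()])
c3=pickle.load(open('w3.pkl','rb')); c4=pickle.load(open('w4.pkl','rb'))
L=[(c3,ref(c3,(395.9,198.7))),(c4,ref(c4,(376,115.5)))]
Rr=[(c3,ref(c3,(462.2,182.2))),(c4,ref(c4,(448,96.3)))]
P=[tri(L),tri(Rr)]
print([o[1] for o in L+Rr],np.round(P,4))
m=(P[0]+P[1])/2; d=P[1]-P[0]; print('centre',m.round(4),'sep',np.linalg.norm(d).round(4),'ang',np.degrees(np.arctan2(d[1],d[0])).round(1))
for p,o in ((P[0],L),(P[1],Rr)): print([(proj(c,p)-uv).round(2) for c,uv in o])
E
python3 sock.py
python3 - <<'E'
from h import *
s=get_state(); print(s['clock'],s['position']); T=Rm(s['ee_rot']); print(T.round(4))
E
```

```text
[array([395.80410573, 198.76962297]), array([376.10709061, 115.48122501]), array([462.68269334, 182.09486931]), array([448.16123804,  96.03450139])] [[0.4839 0.0585 0.1143]
 [0.4745 0.116  0.1139]]
centre [0.4792 0.0872 0.1141] sep 0.0583 ang 99.2
[array([-0.39,  0.09]), array([ 0.42, -0.12])]
[array([-0.47,  0.08]), array([ 0.5 , -0.14])]
9.85 [0.55142657 0.00705194 0.23770711]
[[ 0.9953  0.0031  0.0963]
 [-0.0963 -0.002   0.9953]
 [ 0.0033 -1.     -0.0017]]
```

Call:
servo_tool:
  increments:
    - {"grip": 255, "linear": [-10, 0, 10], "spin": 0}
    - {"grip": 255, "linear": [-25, 0, 24], "spin": 0}
    - {"grip": 255, "linear": [-42, 0, 40], "spin": 0}
    - {"grip": 255, "linear": [-60, 0, 56], "spin": 0}
    - {"grip": 255, "linear": [-74, 0, 69], "spin": 0}
    - {"grip": 255, "linear": [-79.3, 10, 73.2], "spin": 0}
    - {"grip": 255, "linear": [-79.3, 25, 73.2], "spin": 0}
    - {"grip": 255, "linear": [-79.3, 33, 73.2], "spin": 0}

```text
clock: 10.85
position: [0.479, 0.0871, 0.2021]
ee_rot: [0.707, -0.034, 0.034, -0.705]
force: [0.7, 0.5, -2.2]
gripper_width: 0.0194
```

Run:
```python
from h import *
s=get_state(); print(s['clock'],s['position'].round(4) if hasattr(s['position'],'round') else s['position'],s['force'],s['moment']); T=Rm(s['ee_rot']); print(T.round(4))
c=capture('wrist');a=c['img'][150:400,190:450];cs=capture('scene');p=proj(cs,[.479,.088,.13]).astype(int)
b=cs['img'][p[1]-50:p[1]+50,p[0]-50:p[0]+50]
cv2.imwrite('pics/z2.png',np.hstack([cv2.resize(a,(416,400),interpolation=2),cv2.resize(b,(380,400),interpolation=2)]))
```

```text
10.85 [0.479  0.0871 0.2021] [ 0.67143042  0.50714992 -2.19694499] [ 0.03786119 -0.00748314 -0.04169062]
[[ 9.953e-01  5.000e-04  9.680e-02]
 [-9.670e-02 -2.300e-03  9.953e-01]
 [ 7.000e-04 -1.000e+00 -2.300e-03]]
```

View pics/z2.png

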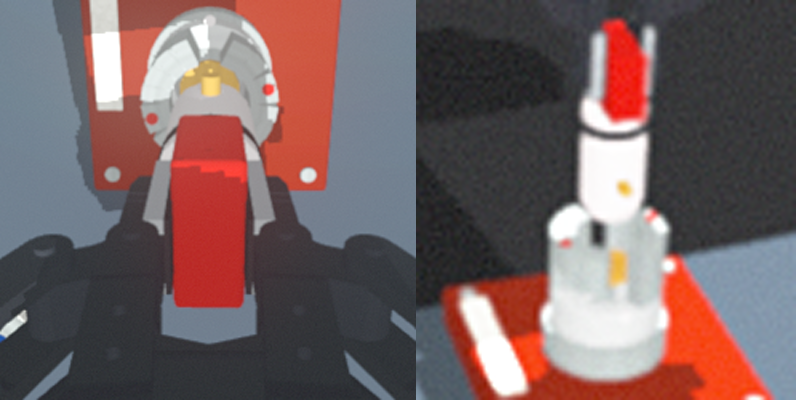

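Call:
servo_tool:
  increments:
    - {"grip": 255, "linear": [0.4, 3, 0.4], "spin": 0}
    - {"grip": 255, "linear": [0.4, 6, 0.4], "spin": 0}
    - {"grip": 255, "linear": [0.4, 9, 0.4], "spin": 0}
    - {"grip": 255, "linear": [0.4, 12, 0.4], "spin": 0}
    - {"grip": 255, "linear": [0.4, 15, 0.4], "spin": 0}
    - {"grip": 255, "linear": [0.4, 18, 0.4], "spin": 0}
    - {"grip": 255, "linear": [0.4, 20, 0.4], "spin": 0}
    - {"grip": 255, "linear": [0.4, 20, 0.4], "spin": 0}

```text
clock: 11.95
position: [0.4792, 0.0873, 0.1819]
ee_rot: [0.707, -0.035, 0.034, -0.705]
force: [-0.0, -0.1, -2.1]
gripper_width: 0.0189
```

Call:
servo_tool:
  increments:
    - {"grip": 255, "linear": [0, 1, 0], "spin": 0}
    - {"grip": 255, "linear": [0, 2, 0], "spin": 0}
    - {"grip": 255, "linear": [0, 3, 0], "spin": 0}
    - {"grip": 255, "linear": [0, 4, 0], "spin": 0}
    - {"grip": 255, "linear": [0, 5, 0], "spin": 0}
    - {"grip": 255, "linear": [0, 6, 0], "spin": 0}
    - {"grip": 255, "linear": [0, 6, 0], "spin": 0}
    - {"grip": 255, "linear": [0, 6, 0], "spin": 0}

```text
clock: 12.95
position: [0.4792, 0.0873, 0.1759]
ee_rot: [0.707, -0.035, 0.034, -0.705]
force: [0.4, 0.4, -2.8]
gripper_width: 0.019
```

Call:
servo_tool:
  increments:
    - {"grip": 255, "linear": [0, 1, 0], "spin": 0}
    - {"grip": 255, "linear": [0, 2, 0], "spin": 0}
    - {"grip": 255, "linear": [0, 3, 0], "spin": 0}
    - {"grip": 255, "linear": [0, 4, 0], "spin": 0}
    - {"grip": 255, "linear": [0, 5, 0], "spin": 0}
    - {"grip": 255, "linear": [0, 6, 0], "spin": 0}
    - {"grip": 255, "linear": [0, 7, 0], "spin": 0}
    - {"grip": 255, "linear": [0, 7, 0], "spin": 0}

```text
clock: 13.95
position: [0.4792, 0.0873, 0.1688]
ee_rot: [0.707, -0.035, 0.034, -0.705]
force: [-0.9, -0.7, -3.1]
gripper_width: 0.019
```

Call:
servo_tool:
  increments:
    - {"grip": 255, "linear": [0, 1, 0], "spin": 0}
    - {"grip": 255, "linear": [0, 2, 0], "spin": 0}
    - {"grip": 255, "linear": [0, 3, 0], "spin": 0}
    - {"grip": 255, "linear": [0, 4, 0], "spin": 0}
    - {"grip": 255, "linear": [0, 5, 0], "spin": 0}
    - {"grip": 255, "linear": [0, 6, 0], "spin": 0}
    - {"grip": 255, "linear": [0, 6, 0], "spin": 0}
    - {"grip": 255, "linear": [0, 6, 0], "spin": 0}

```text
clock: 14.95
position: [0.4793, 0.0873, 0.163]
ee_rot: [0.707, -0.035, 0.034, -0.705]
force: [-0.5, -0.5, -0.2]
gripper_width: 0.0191
```

Call:
servo_tool:
  increments:
    - {"grip": 255, "linear": [0, 1.5, 0], "spin": 0}
    - {"grip": 255, "linear": [0, 3, 0], "spin": 0}
    - {"grip": 255, "linear": [0, 4.5, 0], "spin": 0}
    - {"grip": 255, "linear": [0, 6, 0], "spin": 0}
    - {"grip": 255, "linear": [0, 7.5, 0], "spin": 0}
    - {"grip": 255, "linear": [0, 9, 0], "spin": 0}
    - {"grip": 255, "linear": [0, 10, 0], "spin": 0}
    - {"grip": 255, "linear": [0, 10, 0], "spin": 0}

```text
clock: 15.95
position: [0.4794, 0.0873, 0.1532]
ee_rot: [0.707, -0.034, 0.034, -0.706]
force: [-0.8, 0.0, 4.5]
gripper_width: 0.0191
```

Call:
servo_tool:
  increments:
    - {"grip": 255, "linear": [0, 1.5, 0], "spin": 0}
    - {"grip": 255, "linear": [0, 3, 0], "spin": 0}
    - {"grip": 255, "linear": [0, 4.5, 0], "spin": 0}
    - {"grip": 255, "linear": [0, 6, 0], "spin": 0}
    - {"grip": 255, "linear": [0, 7.5, 0], "spin": 0}
    - {"grip": 255, "linear": [0, 9, 0], "spin": 0}
    - {"grip": 255, "linear": [0, 10, 0], "spin": 0}
    - {"grip": 255, "linear": [0, 10, 0], "spin": 0}

```text
clock: 16.95
position: [0.4796, 0.0873, 0.1439]
ee_rot: [0.707, -0.034, 0.034, -0.706]
force: [-3.6, 1.0, 7.2]
gripper_width: 0.0192
```

Call:
servo_tool:
  increments:
    - {"grip": 255, "linear": [-0.6, 0, 0], "spin": 0}
    - {"grip": 255, "linear": [-0.6, 1, 0], "spin": 0}
    - {"grip": 255, "linear": [-0.6, 2, 0], "spin": 0}
    - {"grip": 255, "linear": [-0.6, 3, 0], "spin": 0}
    - {"grip": 255, "linear": [-0.6, 4, 0], "spin": 0}
    - {"grip": 255, "linear": [-0.6, 5, 0], "spin": 0}
    - {"grip": 255, "linear": [-0.6, 5, 0], "spin": 0}
    - {"grip": 255, "linear": [-0.6, 5, 0], "spin": 0}

```text
clock: 17.95
position: [0.4795, 0.0873, 0.1402]
ee_rot: [0.707, -0.034, 0.035, -0.705]
force: [-3.4, 0.4, 9.8]
gripper_width: 0.0192
```

Run:
```python
from h import *
for i in range(3):
    capture('wrist'); s=get_state(); print(s['clock'],np.round(s['position'],4),np.round(s['force'],1),np.round(s['moment'],2))
print(Rm(s['ee_rot']).round(4))
```

```text
18.0 [0.4795 0.0874 0.1403] [-3.4  0.1 10.1] [-0.01  0.79 -0.04]
18.05 [0.4795 0.0874 0.1403] [-4.1  0.2 10. ] [-0.06  0.84 -0.01]
18.1 [0.4795 0.0874 0.1403] [-4.2  0.1  8.7] [-0.03  0.81  0.02]
[[ 9.953e-01  8.000e-04  9.700e-02]
 [-9.700e-02 -2.200e-03  9.953e-01]
 [ 1.000e-03 -1.000e+00 -2.200e-03]]
```

Call:
servo_tool:
  increments:
    - {"grip": 255, "linear": [-0.3, 1, 0], "spin": 0}
    - {"grip": 255, "linear": [-0.6, 2, 0], "spin": 0}
    - {"grip": 255, "linear": [-0.8, 3, 0], "spin": 0}
    - {"grip": 255, "linear": [-0.8, 4, 0], "spin": 0}
    - {"grip": 255, "linear": [-0.8, 5, 0], "spin": 0}
    - {"grip": 255, "linear": [-0.8, 5, 0], "spin": 0}
    - {"grip": 255, "linear": [-0.8, 5, 0], "spin": 0}
    - {"grip": 255, "linear": [-0.8, 5, 0], "spin": 0}

```text
clock: 19.1
position: [0.4794, 0.0874, 0.137]
ee_rot: [0.707, -0.033, 0.035, -0.705]
force: [-4.2, -0.5, 11.1]
gripper_width: 0.0193
```

Run:
```python
from h import *
for i in range(3):
    capture('wrist'); s=get_state(); print(s['clock'],np.round(s['position'],4),np.round(s['force'],1),np.round(s['moment'],2))
```

```text
19.15 [0.4795 0.0874 0.137 ] [-5.3  0.5 10.8] [-0.11  0.88 -0.02]
19.2 [0.4794 0.0874 0.137 ] [-3.  -0.3 10.9] [-0.06  0.92 -0.02]
19.25 [0.4795 0.0874 0.137 ] [-4.1  0.5 12.2] [-0.11  0.89 -0.05]
```

Call:
servo_tool:
  increments:
    - {"grip": 255, "linear": [-0.3, 1.5, 0], "spin": 0}
    - {"grip": 255, "linear": [-0.3, 2, 0], "spin": 0}
    - {"grip": 255, "linear": [-0.3, 2.5, 0], "spin": 0}
    - {"grip": 255, "linear": [-0.3, 3, 0], "spin": 0}
    - {"grip": 255, "linear": [-0.3, 3.3, 0], "spin": 0}
    - {"grip": 255, "linear": [-0.3, 3.3, 0], "spin": 0}
    - {"grip": 255, "linear": [-0.3, 3.3, 0], "spin": 0}
    - {"grip": 255, "linear": [-0.3, 3.3, 0], "spin": 0}

```text
clock: 20.25
position: [0.4796, 0.0874, 0.1354]
ee_rot: [0.707, -0.033, 0.035, -0.705]
force: [-3.9, 0.1, 11.5]
gripper_width: 0.0192
```

Run:
```python
from h import *
for i in range(3):
    capture('wrist'); s=get_state(); print(s['clock'],np.round(s['position'],4),np.round(s['force'],1),np.round(s['moment'],2))
```

```text
20.3 [0.4796 0.0874 0.1354] [-4.  -0.5 12.2] [-0.14  1.13  0.01]
20.35 [0.4796 0.0874 0.1354] [-4.4 -0.1 12.2] [-0.03  1.1   0.03]
20.4 [0.4795 0.0874 0.1354] [-4.5  0.5 11. ] [-0.11  1.13 -0.02]
```

Call:
servo_tool:
  increments:
    - {"grip": 255, "linear": [0, 2.2, 0], "spin": 0}
    - {"grip": 255, "linear": [0, 2.2, 0], "spin": 3}
    - {"grip": 255, "linear": [0, 2.2, 0], "spin": 6}
    - {"grip": 255, "linear": [0, 2.2, 0], "spin": 9}
    - {"grip": 255, "linear": [0, 2.2, 0], "spin": 12}
    - {"grip": 255, "linear": [0, 2.2, 0], "spin": 15}
    - {"grip": 255, "linear": [0, 2.2, 0], "spin": 15}
    - {"grip": 255, "linear": [0, 2.2, 0], "spin": 15}

```text
clock: 21.4
position: [0.4805, 0.0872, 0.1352]
ee_rot: [0.697, -0.124, 0.128, -0.695]
force: [-3.9, 0.2, 11.0]
gripper_width: 0.0193
```

```bash
cat > st.py <<'E'
from h import *
for i in range(3):
    capture('wrist'); s=get_state(); T=Rm(s['ee_rot']); print(s['clock'],np.round(s['position'],4),np.round(s['force'],1),np.round(s['moment'],2),np.degrees(np.arctan2(T[1,0],T[0,0])).round(2),T[:,1].round(4))
E
python3 st.py
```

```text
21.45 [0.4805 0.0873 0.1352] [-4.1  0.2 11. ] [-0.08  0.87  0.02] -20.55 [ 0.0046 -0.0031 -1.    ]
21.5 [0.4805 0.0873 0.1352] [-3.2 -0.5 12.4] [-0.15  0.89  0.02] -20.54 [ 0.0046 -0.0031 -1.    ]
21.55 [0.4805 0.0873 0.1352] [-4.3  0.4 11.7] [-0.09  0.85  0.01] -20.55 [ 0.0046 -0.0031 -1.    ]
```

Call:
servo_tool:
  increments:
    - {"grip": 255, "linear": [-1.2, 2.0, -0.5], "spin": 5}
    - {"grip": 255, "linear": [-1.2, 2.0, -0.5], "spin": 10}
    - {"grip": 255, "linear": [-1.2, 2.0, -0.5], "spin": 15}
    - {"grip": 255, "linear": [-1.2, 2.0, -0.5], "spin": 20}
    - {"grip": 255, "linear": [-1.2, 2.0, -0.5], "spin": 25}
    - {"grip": 255, "linear": [-1.2, 2.0, -0.5], "spin": 30}
    - {"grip": 255, "linear": [-1.2, 2.0, -0.5], "spin": 30}
    - {"grip": 255, "linear": [-1.2, 2.0, -0.5], "spin": 30}

```text
clock: 22.55
position: [0.4801, 0.0872, 0.1352]
ee_rot: [-0.639, 0.299, -0.304, 0.639]
force: [-2.9, 0.1, 12.6]
gripper_width: 0.0191
```

```bash
python3 st.py
```

```text
22.6 [0.4801 0.0872 0.1352] [-3.3 -0.4 12.1] [ 0.01  0.92 -0.05] -50.55 [ 0.0066 -0.0031 -1.    ]
22.65 [0.4801 0.0873 0.1352] [-3.3  0.  11.8] [-0.02  0.96 -0.01] -50.55 [ 0.0066 -0.0031 -1.    ]
22.7 [0.4801 0.0873 0.1352] [-3.6  0.1 11.5] [-0.01  0.95 -0.04] -50.55 [ 0.0066 -0.003  -1.    ]
```

Call:
servo_tool:
  increments:
    - {"grip": 255, "linear": [-0.8, 2.0, -0.9], "spin": 5}
    - {"grip": 255, "linear": [-0.8, 2.0, -0.9], "spin": 10}
    - {"grip": 255, "linear": [-0.8, 2.0, -0.9], "spin": 15}
    - {"grip": 255, "linear": [-0.8, 2.0, -0.9], "spin": 20}
    - {"grip": 255, "linear": [-0.8, 2.0, -0.9], "spin": 25}
    - {"grip": 255, "linear": [-0.8, 2.0, -0.9], "spin": 29}
    - {"grip": 255, "linear": [-0.8, 2.0, -0.9], "spin": 31}
    - {"grip": 255, "linear": [-0.8, 2.0, -0.9], "spin": 31}

```text
clock: 23.7
position: [0.4798, 0.0875, 0.1351]
ee_rot: [-0.534, 0.459, -0.465, 0.537]
force: [-3.9, 0.8, 12.1]
gripper_width: 0.0189
```

```bash
python3 st.py
```

```text
23.75 [0.4798 0.0875 0.1352] [-3.6  0.1 12.5] [0.19 0.94 0.09] -81.53 [ 0.0084 -0.0026 -1.    ]
23.8 [0.4798 0.0875 0.1352] [-3.6  0.7 12.2] [0.14 0.94 0.1 ] -81.53 [ 0.0084 -0.0026 -1.    ]
23.85 [0.4798 0.0875 0.1352] [-3.8  0.9 12. ] [0.14 0.94 0.13] -81.53 [ 0.0085 -0.0026 -1.    ]
```

Call:
servo_tool:
  increments:
    - {"grip": 255, "linear": [0, 0.5, 0], "spin": 0}
    - {"grip": 255, "linear": [0, -1, 0], "spin": 0}
    - {"grip": 255, "linear": [0, -2, 0], "spin": 0}
    - {"grip": 255, "linear": [0, -3, 0], "spin": 0}
    - {"grip": 255, "linear": [0, -4, 0], "spin": 0}
    - {"grip": 255, "linear": [0, -5, 0], "spin": 0}
    - {"grip": 255, "linear": [0, -6, 0], "spin": 0}
    - {"grip": 255, "linear": [0, -6, 0], "spin": 0}

```text
clock: 24.85
position: [0.4798, 0.0875, 0.1418]
ee_rot: [-0.534, 0.459, -0.464, 0.537]
force: [-3.3, 0.4, 7.4]
gripper_width: 0.0189
```

```bash
python3 st.py
```

```text
24.9 [0.4798 0.0876 0.1418] [-3.  -0.5  7.8] [0.02 0.81 0.1 ] -81.51 [ 0.0083 -0.0026 -1.    ]
24.95 [0.4798 0.0876 0.1418] [-2.7  0.1  8.4] [0.02 0.82 0.1 ] -81.51 [ 0.0083 -0.0027 -1.    ]
25.0 [0.4798 0.0876 0.1418] [-2.9 -1.   7.9] [-0.02  0.84  0.12] -81.51 [ 0.0083 -0.0027 -1.    ]
```

Call:
servo_tool:
  increments:
    - {"grip": 255, "linear": [0, 0.5, 0], "spin": 0}
    - {"grip": 255, "linear": [0, 0, 0], "spin": 0}
    - {"grip": 255, "linear": [0, -0.5, 0], "spin": 0}
    - {"grip": 255, "linear": [0, -1, 0], "spin": 0}
    - {"grip": 255, "linear": [0, -1.5, 0], "spin": 0}
    - {"grip": 255, "linear": [0, -2, 0], "spin": 0}
    - {"grip": 255, "linear": [0, -2, 0], "spin": 0}
    - {"grip": 255, "linear": [0, -2, 0], "spin": 0}

```text
clock: 26.0
position: [0.4798, 0.0876, 0.1442]
ee_rot: [-0.535, 0.459, -0.464, 0.537]
force: [-1.9, 0.2, 5.0]
gripper_width: 0.0192
```

```bash
python3 st.py
```

```text
26.05 [0.4798 0.0876 0.1441] [-2.1  0.2  6.6] [0.05 0.64 0.12] -81.49 [ 0.0081 -0.0027 -1.    ]
26.1 [0.4798 0.0876 0.1441] [-3.   0.5  5.9] [0.01 0.67 0.04] -81.49 [ 0.008  -0.0027 -1.    ]
26.15 [0.4798 0.0876 0.1441] [-2.   0.2  5.8] [0.01 0.62 0.12] -81.49 [ 0.0081 -0.0027 -1.    ]
```

Call:
servo_tool:
  increments:
    - {"grip": 255, "linear": [0, 0.3, 0], "spin": 0}
    - {"grip": 255, "linear": [0, 0, 0], "spin": 0}
    - {"grip": 255, "linear": [0, -0.3, 0], "spin": 0}
    - {"grip": 255, "linear": [0, -0.6, 0], "spin": 0}
    - {"grip": 255, "linear": [0, -0.8, 0], "spin": 0}
    - {"grip": 255, "linear": [0, -1, 0], "spin": 0}
    - {"grip": 255, "linear": [0, -1, 0], "spin": 0}
    - {"grip": 255, "linear": [0, -1, 0], "spin": 0}

```text
clock: 27.15
position: [0.4796, 0.0875, 0.1446]
ee_rot: [-0.535, 0.459, -0.464, 0.537]
force: [0.4, -0.5, -2.1]
gripper_width: 0.0191
```

```bash
python3 st.py
```

```text
27.2 [0.4796 0.0876 0.1446] [ 0.9  0.1 -1.2] [ 0.09 -0.05  0.09] -81.5 [ 0.0077 -0.0027 -1.    ]
27.25 [0.4796 0.0876 0.1446] [ 1.8  0.7 -1.8] [ 0.03 -0.13  0.09] -81.49 [ 0.0077 -0.0027 -1.    ]
27.3 [0.4796 0.0876 0.1446] [ 0.7  1.1 -3. ] [ 0.08 -0.15  0.1 ] -81.49 [ 0.0077 -0.0027 -1.    ]
```

Call:
servo_tool:
  increments:
    - {"grip": 190, "linear": [0, 0, 0], "spin": 0}
    - {"grip": 150, "linear": [0, 0, 0], "spin": 0}
    - {"grip": 100, "linear": [0, 0, 0], "spin": 0}
    - {"grip": 80, "linear": [0, 0, 0], "spin": 0}
    - {"grip": 80, "linear": [0, 0, 0], "spin": 0}
    - {"grip": 80, "linear": [0, 0, 0], "spin": 0}
    - {"grip": 80, "linear": [0, 0, 0], "spin": 0}
    - {"grip": 80, "linear": [0, 0, 0], "spin": 0}

```text
clock: 28.3
position: [0.4796, 0.0876, 0.1447]
ee_rot: [-0.535, 0.459, -0.464, 0.537]
force: [0.1, -0.0, -0.1]
gripper_width: 0.0588
```

Call:
servo_tool:
  increments:
    - {"grip": 80, "linear": [0, -5, 0], "spin": 0}
    - {"grip": 80, "linear": [0, -15, 0], "spin": 0}
    - {"grip": 80, "linear": [0, -30, 0], "spin": 0}
    - {"grip": 80, "linear": [0, -50, 0], "spin": 0}
    - {"grip": 80, "linear": [0, -70, 0], "spin": 0}
    - {"grip": 80, "linear": [0, -90, 0], "spin": 0}
    - {"grip": 80, "linear": [0, -105, 0], "spin": 0}
    - {"grip": 80, "linear": [0, -110, 0], "spin": 0}

```text
clock: 29.3
position: [0.4792, 0.0879, 0.2562]
ee_rot: [-0.534, 0.458, -0.465, 0.537]
force: [0.2, -0.4, -0.1]
gripper_width: 0.0584
```

```bash
python3 st.py; python3 bar.py w9
python3 - <<'E'
from h import *
c=cv2.imread('pics/w9.png');cs=capture('scene');p=proj(cs,[.479,.088,.12]).astype(int)
b=cs['img'][p[1]-50:p[1]+50,p[0]-50:p[0]+50]
cv2.imwrite('pics/z9.png',np.hstack([cv2.resize(c,(416,260)),cv2.resize(b,(260,260),interpolation=2)]))
E
```

```text
29.35 [0.4792 0.0879 0.2561] [0.4 0.9 0.7] [-0.01  0.05  0.02] -81.5 [ 0.0094 -0.0026 -1.    ]
29.4 [0.4789 0.0879 0.2551] [-1.  -0.7 -0.4] [-0.   -0.04 -0.01] -81.5 [ 0.0083 -0.0027 -1.    ]
29.45 [0.4786 0.0879 0.2543] [-0.5 -0.7 -0.6] [0.03 0.03 0.05] -81.5 [ 0.0071 -0.0027 -1.    ]
[(array([ 0.368, -0.21 ,  0.076]), 0.7, array([204., 390.])), (array([ 0.473, -0.153,  0.037]), 0.6, array([290., 344.])), (array([0.481, 0.09 , 0.168]), 0.57, array([324., 212.]))]
[  235    89   179   164 15435] [321.8 166. ] [[224.0, 219.0], [258.0, 88.0], [414.0, 128.0], [380.0, 259.0]] [0.4772 0.1006 0.098 ] [(np.float64(0.1296), np.float64(80.0)), (np.float64(0.1456), np.float64(-5.2))]
[ 558  146   69   35 1344] [593.7 163.7] [[556.0, 163.0], [562.0, 142.0], [629.0, 163.0], [622.0, 185.0]] [0.7344 0.1533 0.098 ] [(np.float64(0.0202), np.float64(93.3)), (np.float64(0.0725), np.float64(-7.5))]
```

View pics/z9.png

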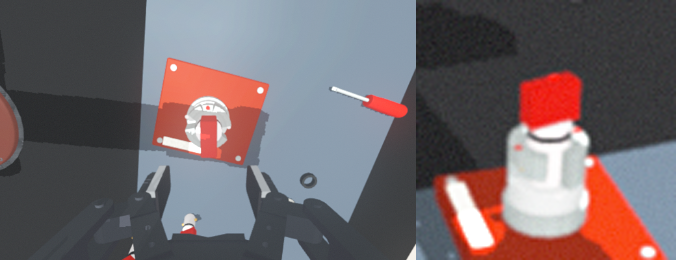

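```bash
python3 -c "
from h import *
print(workorder.finish_job())"
```

```text
the job is handed in; nothing more can be done
None
```

The probe head is locked in the socket, turned about 76° clockwise, standing upright and released. I handed the job in at about 29.5 s of the 69 s allowed. `finish_job` gives no verdict, so this rests on my own checks.

- **Head:** I picked the middle of the three heads by its measured height (bar top at about 0.10 m).
- **Socket:** I measured its rim from two wrist-camera views of the red dots. It was at (0.479, 0.087), 0.114 m above the bench.
- **Insertion:** It went in gently. The vertical force reading peaked at about 12.6 N, or about 15 N once the head's weight is allowed for, so it was mostly the spring.
- **Lock:** While I eased off, the upward force fell to just the head's weight within half a millimetre of lift, which shows the notches took the spring load.
- **Last checks:** After release and retreat, the force on the tool was about zero. The last picture shows the bar in line with the red dot. The network put its top at about 0.168 m, as expected when locked.
- **Bystanders:** I kept clear of the collar, jar and screwdriver, but did not measure them again at the end.
- **Disagreement:** A sideways force of about 4 N in −x persisted during the push, and small sideways corrections didn't remove it. It disappeared once the head locked.

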